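Put the simulator shifter into fourth for a switch test

ROBOT

A 6-joint arm with a two-finger parallel gripper is mounted at the origin on the work surface. World frame = base frame: x ahead of the robot, y to its left, z up, the work surface at z = 0. Lengths are in m, angles in rad, forces in N, time in s.
With the tool pointing down it reaches from about 0.375 to 0.975 m from the base axis. Payload 3.8 kg.
Tool frame: the origin (TCP) lies midway between the tips of the shut fingers; the grasp point (between the pads) lies 19 mm behind it; z points along the fingers, y is the direction in which the jaws open and shut (so a half turn about z gives the same grasp; the last joint's range is limited). The gripper opens to 85 mm and grips with 20 to 120 N. Pads are 22 mm wide; open, the fingers measure 114 mm over their backs; the gripper's body (76 mm by 85 mm) begins 54 mm behind the grasp point. The pads swing forward as they close: fully open they stand 13 mm farther back than shut.
Start: joints at [1.212, 0.264, 1.604, -0, 1.274, -0.037], TCP at [0.213, 0.64, 0.231] pointing down, gripper open.
Joint ranges: [-2.63, 2.63], [-0.94, 2.18], [0.31, 2.57], [-1.31, 4.45], [0, 2.66], [-2.55, 2.55]. Speed limits (rad/s): [2.57, 2.57, 3.14, 3.14, 3.14, 3.14].

INTERFACE

Orientations are given as a rotation vector (axis times angle).
In Python, from workcell import bot gives the robot as it stands. The module is installed in compiled form; this text tells all that it offers.
- The arm moves only by the tool move_arm, never from a script. Its argument "steps" is a list of rows, each a list of 5 numbers: the shift along the tool's x, y, z in mm, then the turn about the tool's z in degrees, then the opening in per cent of the stroke, from 0 (shut) to 100 (fully open). In form: [[tx, ty, tz, turn, claw], ...]. A call has 1 to 20 rows; each row is the pose to reach, as a shift and turn from the pose commanded when the call began, along the tool's axes at that moment; what a row does not reach only later rows make up. A row lasts 1/10 s, in which the tool goes at most 50 mm and 8.59 degrees, less where a joint would pass 70% of its speed; a pose out of reach is approached as far as the arm can. A call with a gripper value outside its range is refused whole. The fingers move at their own pace and stop on an object; "newtons" is the grip in N (left out, the last holds). Time passes only in rows, so rows that repeat a pose let the fingers close. It gives the time, the measured TCP pose, the force and the opening at its end, in the units of the state.
- bot.read_state(): the state, without advancing time (a new reading comes with each control period).
- bot.read_camera(name): name is "side" or "top" or "wrist"; returns a dict with "pixels" (400x640x3 uint8, red, green, blue), "depth" (400x640 float32, m along the optical axis (not along the pixel's ray), 0 where there is no reading), "fovy" (degrees; the focal length in pixels is half the picture's height over the tangent of half this angle, whatever the lens; pixels are square), "cx", "cy" (the principal point, pixels), "xyz" and "attitude" of the camera in the world. Camera axes: x right, y up, looking along -z (the intrinsics and any distortion apply to the point x, -y, -z); pixel columns grow to the right and rows downward; lengths in m; the calibration is good to about 2 mm. A picture is of the moment at which its call begins.
- bot.finish_job(): hands the job in, once; it reports no verdict.
The state is a dict: "time": time; "q": joint angles; "joint_vel": joint speeds; "joint_torque": joint torques, N m; "tool_pos": TCP position; "tcp_rot": TCP orientation; "wrist_force": force on the tool from outside, world axes, zero at the start; "torque": the same for the moment, N m; "width": opening from 0.0 (shut) to 1.0 (fully open).
Only numpy, scipy, OpenCV 4.12 (cv2) and the standard library are available. Lean on these libraries where they do the work, as an engineer would, in place of code of your own. Each camera call takes 0.05 s, during which the arm holds its last target.

TASK

The six-speed H-pattern gear shifter from a driving simulator, bolted to its test plate, has been left in first, the far left slot seen from the robot. Push its lever back to neutral, across, and into fourth, the middle slot on the side nearest the robot, fully home, so that the fourth-gear switch can be measured. Only push the lever, without gripping it or forcing it hard against the gate, leave the other things on the bench where they are, and leave the lever standing in fourth.

Things in the scene. Friction and masses are not known exactly. Their poses are not given: they have to be found in the camera images.
- shifter: Grey sheet-steel gear shifter, fixed, on a dark steel test plate 200 x 180 x 12 mm (x, y, z). Origin: centre of the plate's underside, on the bench. x points away from the robot at yaw 0 (the far side), y to the left, z up. The housing on the plate is 130 x 110 mm (x, y), 130 mm high above the bench; its far side is open, showing a green switch board. Yaw within 0.6 rad.
- gate_center (a point): Centre of the top of the 100 x 100 mm steel gate plate, 136 mm above the bench; axes as the shifter's. Cut through it: a cross channel (neutral) along y, and three slots along x crossing it at y = +24, 0, -24 mm; all 16 mm wide, lands between slots 8 mm with round noses. First is far left (+x, +y), second near left, third far middle, fourth near middle (-x, y 0), fifth far right, sixth near right.
- pivot (a point): Fixed point about which the lever swings, inside the housing, 45 mm above the shifter's origin; axes as the shifter's. The lever is a straight steel rod 12 mm thick; upright means mid-way in neutral.
- knob (a point): Centre of the lever's black ball knob, 46 mm in diameter, 180 mm from the pivot (225 mm above the bench when upright). From the pivot, in the shifter's frame: x = 180 mm * sin(lever), y = -180 mm * sin(selector) * cos(lever). Fully home in fourth: x = -47 mm, y = 0. At the knob, moves are 2 times those of the rod in the gate; play in slots and channel is 4 mm each side there.
- lever (a joint): Fore-and-aft angle of the lever, rad: 0 in neutral, + to the far side (first, third, fifth), - to the near side. Rubber stops at +0.266 and -0.266 are fully home. About 3 N at the knob moves it; friction holds it where it is left, no springs.
- selector (a joint): Side-to-side angle of the lever, rad: -0.266 in the left slots, 0 in the middle, +0.266 in the right (the knob moves to -y as it grows). Changes only while the lever is in neutral. About 3 N at the knob moves it; friction holds it, no centring spring.
- cover: Bystander: the shifter's grey end cover, taken off, a loose panel 110 x 118 x 4 mm lying flat to the right of the shifter; origin at the centre of its underside.
- screwdriver: Bystander: a loose screwdriver 190 mm long lying to the left of the shifter, along its own x.
- solder_reel: Bystander: a loose reel 60 mm in diameter and 50 mm high standing on end, far and right of the shifter; origin at the centre of its underside.
- cleaner_can: Bystander: a loose can 52 mm in diameter and 160 mm high standing far and left of the shifter; origin at the centre of its underside.

How it is judged:
By the outcome, as a careful person would: the job done as asked, in the order asked, and still so for the second after the job is handed in, with the robot touching nothing.
It also fails if it takes over 54 s, if anything falls off the work surface, if the arm or the gripper's body presses on something with over 40 N, if the wrist force passes 120 N, or if a joint passes its speed limit or range.

## Working session

There is one attempt and no reset: what is moved stays moved. The work goes in short steps, Python scripts to look and compute and a tool call to move; the robot and the scene stay as the last step left them, time stands still between calls to the robot, and variables do not carry over. Pictures are saved under pics/ and viewed, and the job is handed in when it is done.

Besides the shell and the picture viewer there is one more tool, called after "Request:" in YAML: its name, and indented under it one key for each argument. move_arm: Moves the arm, as the interface text tells. Its arguments: {"type":"object","properties":{"steps":{"type":"array","items":{"type":"array","items":{"type":"number"}}},"newtons":{"type":"number"}},"required":["steps"]}

```bash
mkdir -p pics
python3 - <<'E'
from workcell import bot
import cv2,numpy as np
s=bot.read_state();print(s)
for n in("side","top","wrist"):
    c=bot.read_camera(n);cv2.imwrite(f"pics/{n}0.png",c["pixels"][:,:,::-1]);np.savez(f"{n}0.npz",**c)
    print(n,{k:c[k] for k in c if k not in("pixels","depth")})
E
```

```text
{'time': 0.0, 'q': array([ 1.21209108e+00,  2.64767396e-01,  1.60537333e+00,  4.30328695e-05,
        1.27369388e+00, -3.69034871e-02]), 'joint_vel': array([ 0.00120975, -0.00053649, -0.00065996,  0.00035084, -0.00083596,
       -0.00037708]), 'joint_torque': array([-1.50845783e-03, -5.15101111e+01, -3.67313325e+01, -1.77138018e-04,
        1.27956702e-02,  1.57355157e-05]), 'tool_pos': array([0.21322111, 0.63967116, 0.22995279]), 'tcp_rot': array([-0.503249  , -3.10053408,  0.00343976]), 'wrist_force': array([-0.84432952,  0.06733699, -0.11824903]), 'torque': array([-0.05853846, -0.03125601, -0.00015074]), 'width': 1.0035093689053585}
side {'fovy': 57.35294462683558, 'cx': 317.99051239845244, 'cy': 202.78888006737594, 'xyz': array([1.17002367, 0.47633843, 0.70597078]), 'attitude': array([0.47623838, 1.01850644, 2.0200595 ])}
top {'fovy': 49.60042756203352, 'cx': 328.1506485788831, 'cy': 203.01733261334851, 'xyz': array([0.53222996, 0.03468672, 1.03812388]), 'attitude': array([ 0.05664435, -0.09745653, -1.56869407])}
wrist {'fovy': 65.78581332537777, 'cx': 321.61955319124473, 'cy': 199.20952736109334, 'xyz': array([0.13284628, 0.66768955, 0.37350108]), 'attitude': array([-0.29162358, -0.2069362 ,  1.23748771])}
```

View pics/top0.png

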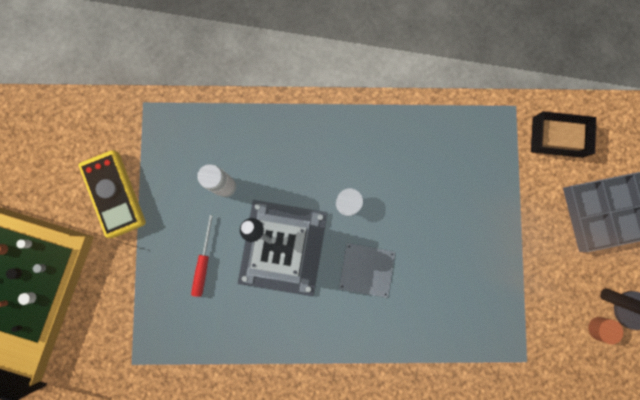

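View pics/side0.png

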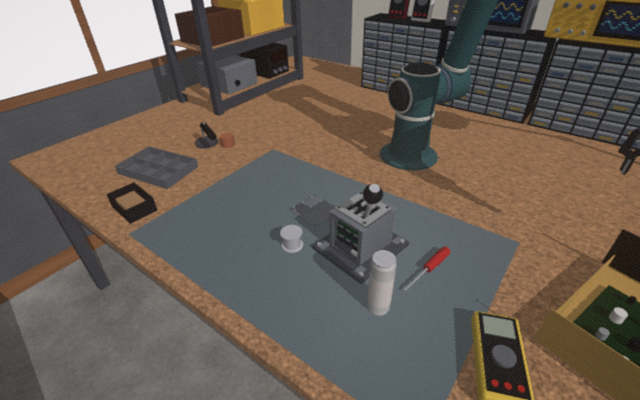

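View pics/wrist0.png

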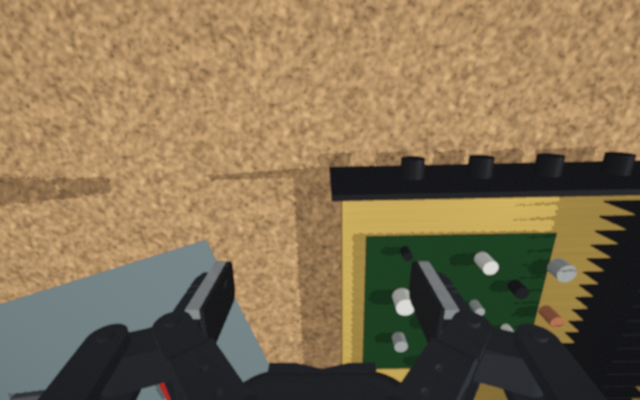

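```bash
cat > h.py <<'E'
import numpy as np,cv2
from scipy.spatial.transform import Rotation as R
def cloud(c):
    d=c["depth"];h,w=d.shape;f=h/2/np.tan(np.radians(float(c["fovy"]))/2)
    u,v=np.meshgrid(np.arange(w),np.arange(h))
    P=np.stack([(u-c["cx"])/f*d,-(v-c["cy"])/f*d,-d],-1)
    W=P@R.from_rotvec(c["attitude"]).as_matrix().T+c["xyz"]
    W[d==0]=np.nan
    return W
def rays(c,px):
    h=c["pixels"].shape[0];f=h/2/np.tan(np.radians(float(c["fovy"]))/2)
    px=np.asarray(px,float);D=np.stack([(px[:,0]-c["cx"])/f,-(px[:,1]-c["cy"])/f,-np.ones(len(px))],-1)
    return np.array(c["xyz"]),D@R.from_rotvec(c["attitude"]).as_matrix().T
def onplane(c,px,z):
    o,D=rays(c,px);return o+D*((z-o[2])/D[:,2])[:,None]
E
python3 - <<'E'
from h import *
from scipy.optimize import least_squares
for n in("top","side"):
    c=np.load(n+"0.npz");W=cloud(c)
    reg=(W[...,0]>.3)&(W[...,0]<.65)&(W[...,1]>0)&(W[...,1]<.32)
    print(n,"bench z",np.nanmedian(W[...,2][reg&(W[...,2]<.008)]))
    z=W[...,2]
    for lo,hi in((.128,.145),(.006,.018)):
        m=reg&(z>lo)&(z<hi)
        m=cv2.morphologyEx(m.astype(np.uint8),cv2.MORPH_OPEN,np.ones((2,2),np.uint8))
        k,l,s,ce=cv2.connectedComponentsWithStats(m)
        for i in range(1,k):
            if s[i,4]>80:
                p=W[l==i]; r=cv2.minAreaRect(p[:,:2].astype(np.float32)*1000)
                print(lo,s[i],p.mean(0).round(4),r)
    m=reg&(z>.185)
    p=W[m];print(len(p),p.mean(0))
    f=least_squares(lambda a:np.linalg.norm(p-a,axis=1)-.023,p.mean(0)-[0,0,.01],loss='soft_l1',f_scale=.002);print("knob",f.x,np.abs(f.fun).mean())
    x0,y0,w,h=(180,150,260,170) if n=="top" else (260,150,220,180)
    im=cv2.resize(c["pixels"][y0:y0+h,x0:x0+w,::-1],None,fx=3,fy=3,interpolation=cv2.INTER_CUBIC);cv2.imwrite(f"pics/{n}0z.png",im)
E
```

```text
top bench z 0.0015283380648344336
0.128 [ 248  215   63   70 2219] [nan nan nan] ((nan, nan), (0.0, 0.0), 0.0)
0.006 [ 239  202   90   96 2683] [nan nan nan] ((524.1383056640625, 112.36614990234375), (178.97117614746094, 201.2359619140625), 80.45287322998047)
465 [0.56099609 0.15534482 0.23256902]
knob [0.5617153  0.15769706 0.21733275] 0.000950540154431015
side bench z 0.0019132579434028019
0.128 [ 330  192   66   41 1010] [nan nan nan] ((522.6484985351562, 198.6870880126953), (0.0, 0.0), 0.0)
0.006 [ 312  235   61   49 1017] [nan nan nan] ((637.2554321289062, 123.04853057861328), (253.01734924316406, 58.73855209350586), 62.926483154296875)
0.006 [382 234  28  22 274] [0.4843 0.1991 0.0165] ((549.2691040039062, 210.56118774414062), (226.136474609375, 58.264442443847656), 11.135026931762695)
331 [0.57433666 0.16200337 0.22530236]
knob [0.56331031 0.15631972 0.21748472] 0.0011048535250967333
```

View pics/top0z.png

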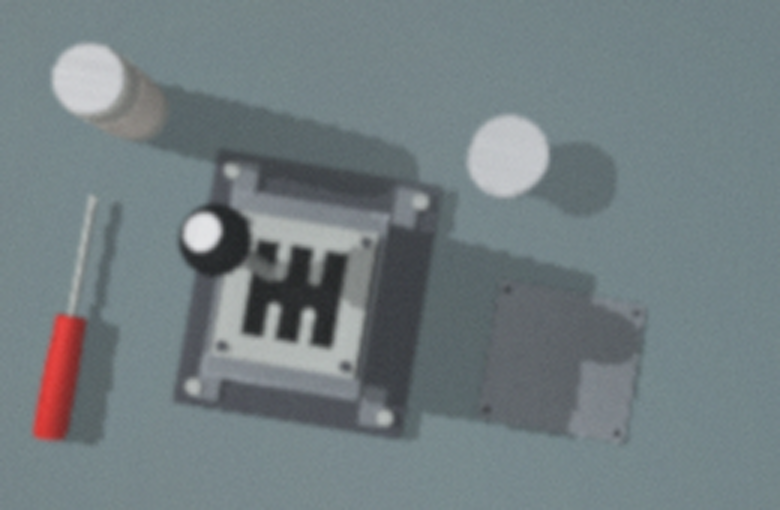

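View pics/side0z.png

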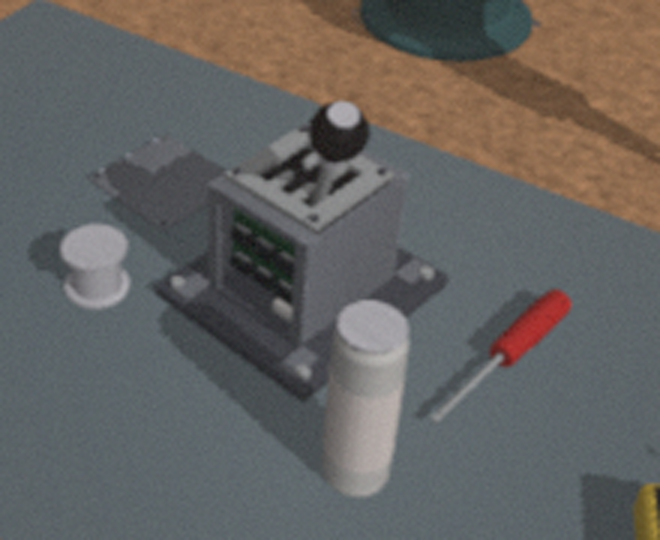

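Run:
```python
from h import *
c=np.load("top0.npz");W=cloud(c)
# plate corners / gate corners from zoomed picture
z=lambda L:[(180+(a+.5)/3-.5,150+(b+.5)/3-.5) for a,b in L]
P=onplane(c,z([(219,153),(440,188),(406,437),(176,402)]),.012);print(P.round(4),P.mean(0))
# dark slots by threshold inside gate
g=cv2.cvtColor(c["pixels"],cv2.COLOR_RGB2GRAY);big=cv2.resize(g[150:320,180:440],None,fx=3,fy=3,interpolation=cv2.INTER_CUBIC)
m=np.zeros_like(big);m[225:365,225:365]=255
d=((big<75)&(m>0)).astype(np.uint8)
k,l,s,ce=cv2.connectedComponentsWithStats(d)
for i in range(1,k):
  if s[i,4]>100: 
    print(s[i],ce[i]);pts=np.argwhere(l==i)[:,::-1].astype(np.float32);r=cv2.minAreaRect(pts);print(r,onplane(c,z([r[0]]),.136))
cv2.imwrite("pics/d.png",np.hstack([d*255,big]))
for lo,hi in((.006,.018),(.13,.142)):
  v=W[(W[...,2]>lo)&(W[...,2]<hi)&(W[...,0]>.35)&(W[...,0]<.65)&(W[...,1]>0.01)&(W[...,1]<.23)]
  print(len(v),cv2.minAreaRect((v[:,:2]*1000).astype(np.float32)),np.median(v[:,2]))
```

```text
[[0.6385 0.1872 0.012 ]
 [0.611  0.0123 0.012 ]
 [0.4169 0.0388 0.012 ]
 [0.4442 0.2172 0.012 ]] [0.52766147 0.11386797 0.012     ]
[225 225  25  47 963] [235.57840083 245.16718588]
((237.0, 248.0), (46.0, 24.0), 90.0) [[0.55973205 0.15528468 0.136     ]]
[257 243  19  21 307] [266.57980456 252.14006515]
((265.7828063964844, 252.8893585205078), (17.835538864135742, 19.55571937561035), 5.194429397583008) [[0.55636275 0.13542159 0.136     ]]
[ 244  248  102   98 5076] [298.32880221 297.15464933]
((294.59637451171875, 293.68798828125), (89.04393005371094, 91.21229553222656), 9.727578163146973) [[0.5283045  0.11526475 0.136     ]]
2827 ((500.50750732421875, 119.67124938964844), (218.03138732910156, 295.5953674316406), 89.9973373413086) 0.012876671946566054
2035 ((527.415771484375, 114.98503875732422), (110.05957794189453, 129.7540283203125), 80.52144622802734) 0.13590710287665786
```

View pics/d.png

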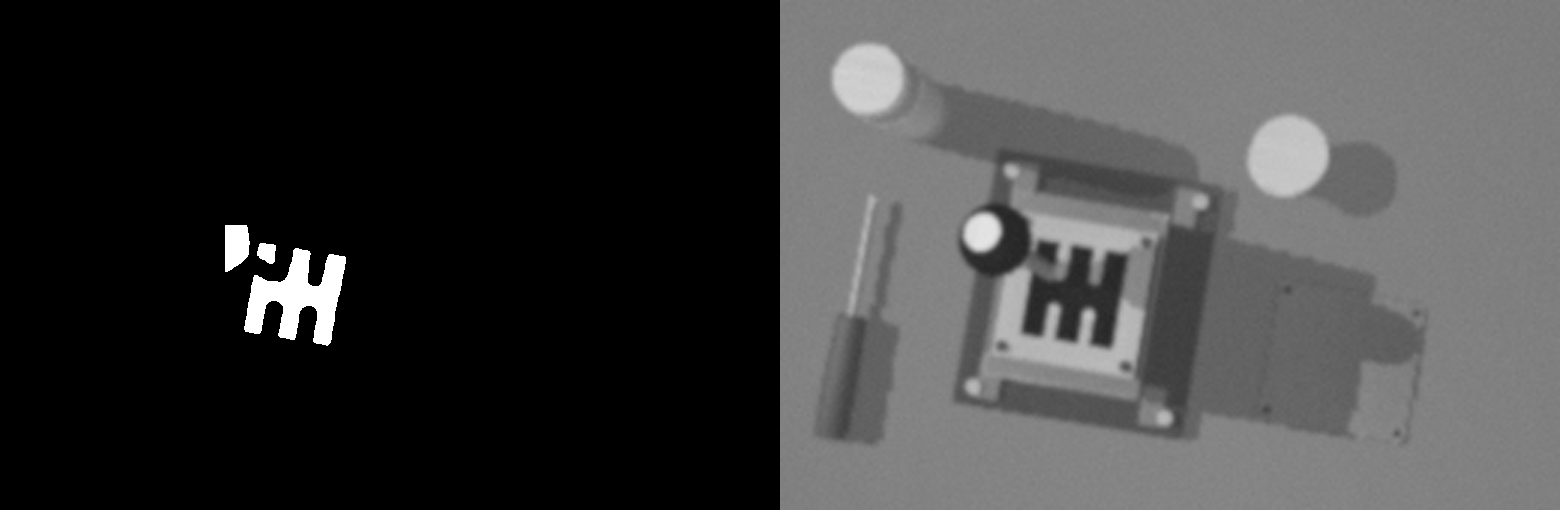

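```bash
cat >> h.py <<'E'
C=np.array([.5275,.1145]);YAW=-.166
def toS(p):
    c,s=np.cos(YAW),np.sin(YAW);d=np.asarray(p,float)[:2]-C
    return np.array([c*d[0]+s*d[1],-s*d[0]+c*d[1],p[2]])*1000
def toW(s):
    c,n=np.cos(YAW),np.sin(YAW);s=np.asarray(s,float)/1000
    return np.array([C[0]+c*s[0]-n*s[1],C[1]+n*s[0]+c*s[1],s[2]])
def plan(bot,*targets):
    s=bot.read_state();M=R.from_rotvec(s["tcp_rot"]).as_matrix()
    print("t",s["time"],"tcpS",toS(s["tool_pos"]).round(1),"F(shifter)",(R.from_euler('z',-YAW).as_matrix()@s["wrist_force"]).round(1),"w",round(s["width"],2))
    h=np.arctan2(M[1,0],M[0,0]);print("turn needed deg",-np.degrees((YAW+np.pi-h+np.pi)%(2*np.pi)-np.pi),"q",np.round(s["q"],2),"z",M[:,2].round(3))
    for t in targets: print(t,"->",((toW(t)-s["tool_pos"])@M*1000).round(1))
def knob(bot,n="top"):
    from scipy.optimize import least_squares
    c=bot.read_camera(n);W=cloud(c);g=c["pixels"].max(-1)
    d=np.linalg.norm(W[...,:2]-C,axis=-1)
    return c,W
E
python3 - <<'E'
from h import *
from workcell import bot
plan(bot,(95,47,360),(95,47,204))
c=np.load("top0.npz");W=cloud(c)
for n,u,v in(("can",209,175),("reel",349,202)): print(n,toS(W[v,u]).round())
E
```

```text
t 0.15 tcpS [-396.7  466.2  230.2] F(shifter) [-0.2 -0.2 -0.1] w 1.0
turn needed deg -8.924434030176473 q [ 1.21  0.26  1.61  0.    1.27 -0.04] z [-0.001 -0.002 -1.   ]
(95, 47, 360) -> [-550.8 -338.  -129.2]
(95, 47, 204) -> [-550.8 -337.8   26.8]
can [123. 162. 162.]
reel [ 128. -134.   51.]
```

Request:
move_arm:
  steps:
    - [0, 0, -40, 0, 0]
    - [0, 0, -80, 0, 0]
    - [-20, -12, -120, 0, 0]
    - [-55, -34, -130, -1, 0]
    - [-95, -58, -130, -2, 0]
    - [-135, -83, -130, -3, 0]
    - [-175, -107, -130, -4, 0]
    - [-215, -132, -130, -5, 0]
    - [-255, -156, -130, -6, 0]
    - [-295, -181, -130, -7, 0]
    - [-335, -206, -130, -8, 0]
    - [-375, -230, -130, -8.9, 0]
    - [-415, -255, -130, -8.9, 0]
    - [-455, -279, -130, -8.9, 0]
    - [-490, -301, -130, -8.9, 0]
    - [-520, -319, -130, -8.9, 0]
    - [-540, -331, -130, -8.9, 0]
    - [-551, -338, -130, -8.9, 0]
    - [-551, -338, -130, -8.9, 0]
    - [-551, -338, -130, -8.9, 0]
  newtons: 20

```text
time: 2.15
tool_pos: [0.6288, 0.1461, 0.361]
tcp_rot: [-0.261, -3.13, -0.001]
wrist_force: [-0.1, 0.6, 0.2]
width: 0.001
```

Run:
```python
from h import *
from workcell import bot
plan(bot,(95,47,204))
c=bot.read_camera("wrist");cv2.imwrite("pics/w1.png",c["pixels"][:,:,::-1])
```

```text
t 2.15 tcpS [ 94.7  47.9 361. ] F(shifter) [-0.2  0.6  0.2] w 0.0
turn needed deg -0.019895319305442277 q [ 0.19  0.16  1.49  0.    1.49 -1.22] z [-0.001  0.001 -1.   ]
(95, 47, 204) -> [ -0.5  -1.  157. ]
```

View pics/w1.png

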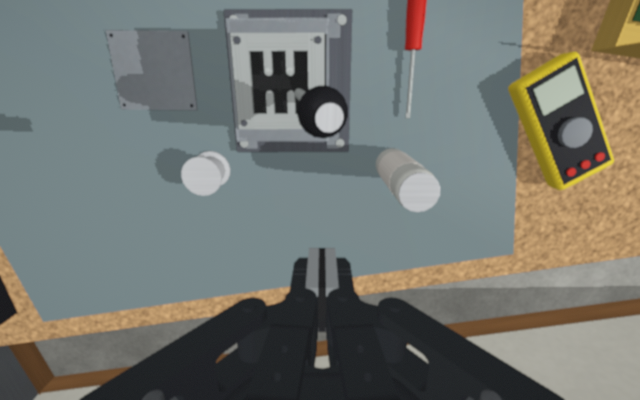

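The wrist view shows the knob at (323,112), straight ahead of the shut fingertips at about (322,260). The can (418,190) and the reel (205,172) are clear of it. I'll lower the tool on the far side of the knob.

Request:
move_arm:
  steps:
    - [0, -1, 40, 0, 0]
    - [0, -1, 80, 0, 0]
    - [0, -1, 115, 0, 0]
    - [0, -1, 140, 0, 0]
    - [0, -1, 155, 0, 0]
    - [0, -1, 157, 0, 0]
    - [0, -1, 157, 0, 0]

```text
time: 2.9
tool_pos: [0.6293, 0.1452, 0.2052]
tcp_rot: [0.26, 3.13, 0.001]
wrist_force: [0.2, -0.6, 0.1]
width: 0.002
```

```bash
cat >> h.py <<'E'
def look(bot,tag):
    from scipy.optimize import least_squares
    for n in("top","side"):
        c=bot.read_camera(n);W=cloud(c)
        cv2.imwrite(f"pics/{n}_{tag}.png",cv2.resize(c["pixels"][130:330,170:470,::-1],None,fx=2.6,fy=2.6,interpolation=cv2.INTER_CUBIC))
        S=np.apply_along_axis(toS,-1,W)
        # knob: points 195-255 mm high, kept within 25 mm of a fitted sphere, seeded from allowed pocket
        m=(np.abs(S[...,0])<80)&(np.abs(S[...,1])<80)&(S[...,2]>195)&(S[...,2]<252)
        p=S[m];best=None
        rng=np.random.default_rng(0)
        if len(p)<30: print(n,"few",len(p));continue
        # knob centre must lie 180 from the pivot: fit (x,y) only
        def cen(a): return np.array([a[0],a[1],45+np.sqrt(max(1,180**2-a[0]**2-a[1]**2))])
        for gx in range(-56,57,8):
            for gy in range(-56,57,8):
                r=np.abs(np.linalg.norm(p-cen((gx,gy)),axis=1)-23);k=(r<4).sum()
                if best is None or k>best[0]: best=(k,gx,gy)
        f=least_squares(lambda a:np.linalg.norm(p-cen(a),axis=1)-23,best[1:],loss='cauchy',f_scale=1.)
        print(n,"knobS",cen(f.x).round(1),"inliers",(np.abs(f.fun)<3).sum(),"of",len(p))
E
python3 - <<'E'
from h import *
from workcell import bot
plan(bot);look(bot,"a")
E
```

```text
t 2.9 tcpS [ 95.3  47.1 205.2] F(shifter) [ 0.3 -0.6  0.1] w 0.0
turn needed deg 0.02679440747362628 q [ 0.19  0.23  1.7   0.    1.22 -1.22] z [ 0.001  0.    -1.   ]
top knobS [ 26.6  48.  216.4] inliers 439 of 461
side knobS [ 27.9  47.2 216.5] inliers 176 of 182
```

View pics/top_a.png

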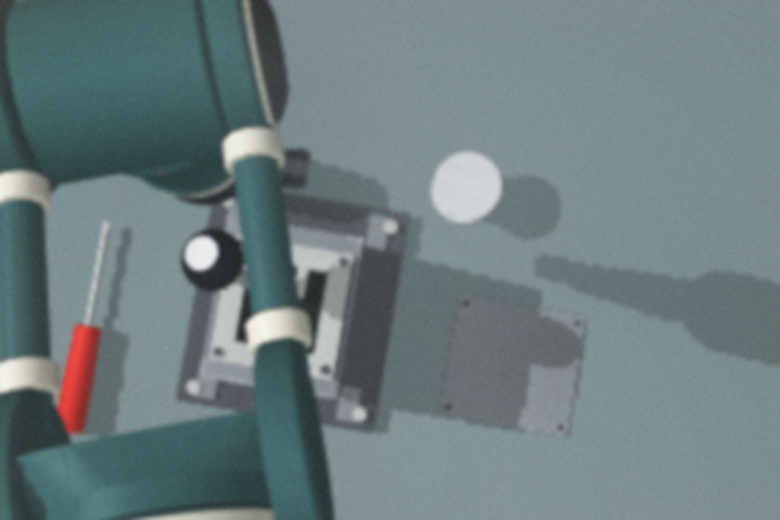

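View pics/side_a.png

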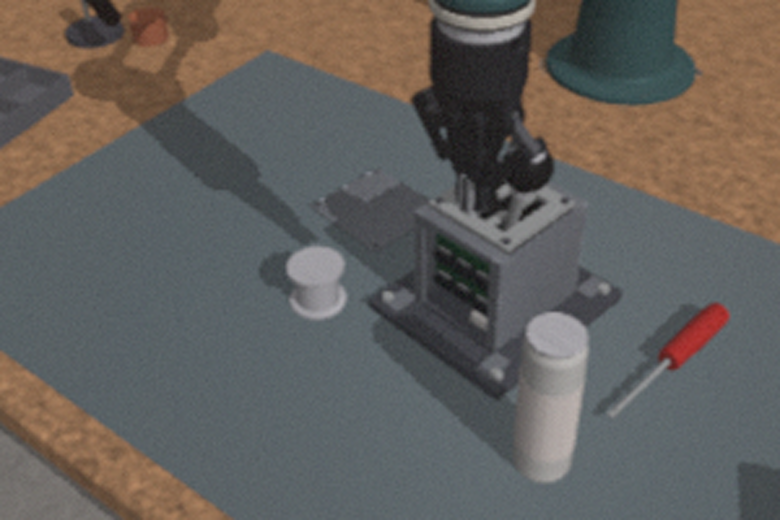

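The knob is at shifter (27, 47.5), so it is in first but not fully home. The fingers stand behind it, clear. I'll push toward the robot and stop a few mm short of neutral.

Request:
move_arm:
  steps:
    - [8, 0, 0, 0, 0]
    - [16, 0, 0, 0, 0]
    - [24, 0, 0, 0, 0]
    - [29, 0, 0, 0, 0]
    - [33, 0, 0, 0, 0]
    - [37, 0, 0, 0, 0]
    - [41, 0, 0, 0, 0]
    - [45, 0, 0, 0, 0]
    - [49, 0, 0, 0, 0]
    - [52, 0, 0, 0, 0]
    - [54, 0, 0, 0, 0]
    - [55, 0, 0, 0, 0]
    - [55, 0, 0, 0, 0]

```text
time: 4.3
tool_pos: [0.5747, 0.1536, 0.2041]
tcp_rot: [-0.261, -3.13, 0.0]
wrist_force: [2.5, 1.7, 2.0]
width: 0.004
```

Run:
```python
from h import *
from workcell import bot
plan(bot);look(bot,"b")
```

```text
t 4.3 tcpS [ 40.   46.3 204.1] F(shifter) [2.2 2.1 2. ] w 0.0
turn needed deg -0.02288406176352513 q [ 0.22  0.13  1.81  0.    1.2  -1.19] z [-0. -0. -1.]
top knobS [  7.2  48.1 218.3] inliers 108 of 111
side knobS [ 30.2  43.8 217. ] inliers 122 of 336
```

Request:
move_arm:
  steps:
    - [2, 0, 0, 0, 0]
    - [4, 0, 0, 0, 0]
    - [6, 0, 0, 0, 0]
    - [7, 0, 0, 0, 0]
    - [7, 0, 0, 0, 0]

```text
time: 4.9
tool_pos: [0.5677, 0.1548, 0.2042]
tcp_rot: [-0.261, -3.13, 0.0]
wrist_force: [2.9, 0.5, 1.5]
width: 0.003
```

Run:
```python
from h import *
from workcell import bot
plan(bot,(80,47,204));look(bot,"c")
```

```text
t 4.9 tcpS [ 33.   46.3 204.2] F(shifter) [2.7 1.  1.5] w 0.0
turn needed deg -0.02188732041155146 q [ 0.22  0.12  1.82  0.    1.2  -1.18] z [-0. -0. -1.]
(80, 47, 204) -> [-47.    0.7   0.2]
top knobS [1.000e-01 4.820e+01 2.184e+02] inliers 76 of 84
side knobS [ 23.  44. 218.] inliers 121 of 333
```

View pics/side_c.png

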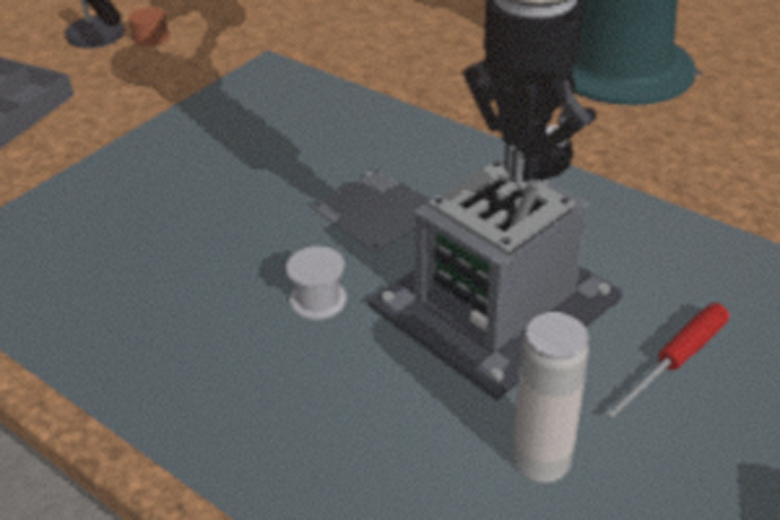

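View pics/top_c.png

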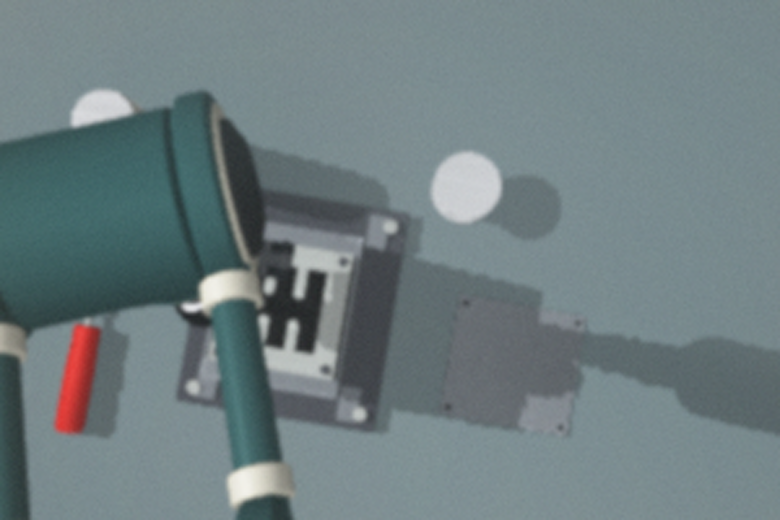

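Request:
move_arm:
  steps:
    - [-10, 0, 0, 0, 0]
    - [-25, 1, 0, 0, 0]
    - [-37, 15, 0, 0, 0]
    - [-40, 35, 0, 0, 0]
    - [-40, 55, 0, 0, 0]
    - [-30, 64, 0, 0, 0]
    - [-15, 64, 0, 0, 0]
    - [5, 64, 0, 0, 0]
    - [20, 64, 0, 0, 0]
    - [30, 64, 0, 0, 0]
    - [33, 64, 0, 0, 0]
    - [33, 64, 0, 0, 0]

```text
time: 6.2
tool_pos: [0.5457, 0.2233, 0.2047]
tcp_rot: [0.261, 3.13, 0.0]
wrist_force: [0.3, 0.4, 0.0]
width: 0.004
```

Run:
```python
from h import *
from workcell import bot
plan(bot,(0,37.5,204));look(bot,"d")
```

```text
t 6.2 tcpS [ -0.  110.3 204.7] F(shifter) [0.2 0.5 0. ] w 0.0
turn needed deg -0.004787230774861841 q [ 0.35  0.12  1.82 -0.    1.2  -1.06] z [ 0.001  0.    -1.   ]
(0, 37.5, 204) -> [ -0.  -72.8   0.7]
top knobS [  0.3  48.2 218.4] inliers 387 of 396
side knobS [  2.1  47.3 218.7] inliers 312 of 323
```

View pics/side_d.png

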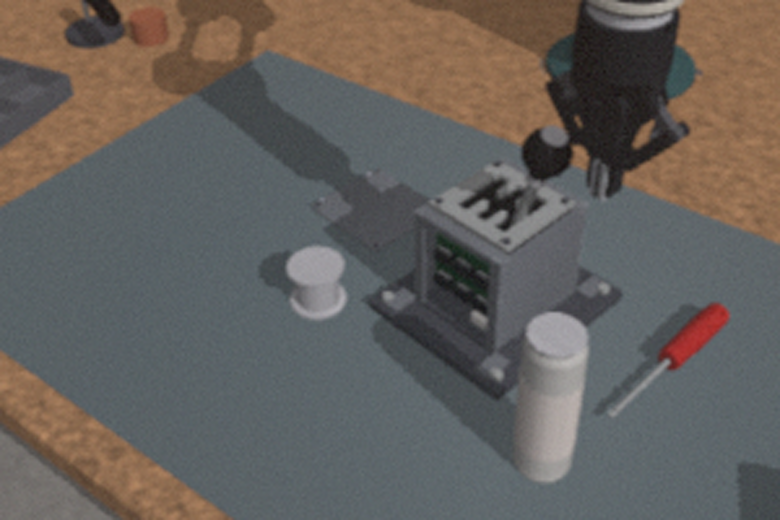

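View pics/top_d.png

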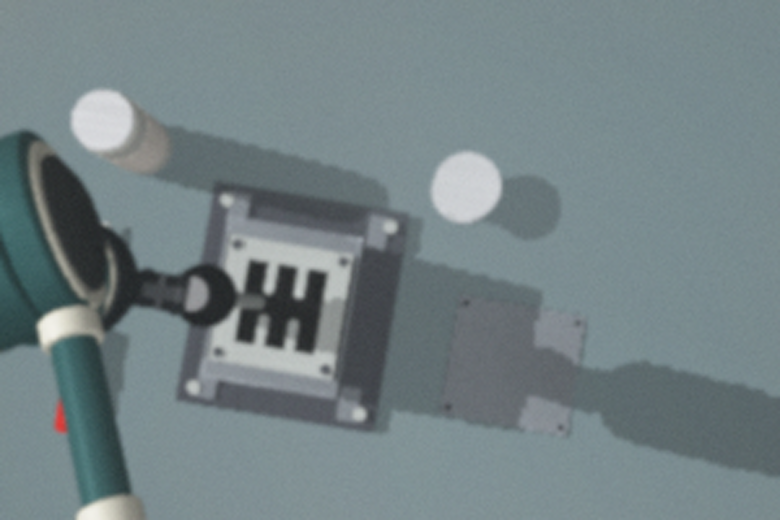

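The lever is in neutral: both views put the knob at x ≈ 0–2. Next I'll raise the tool 5 mm to keep the knuckles clear and push across to the right, stopping short.

Request:
move_arm:
  steps:
    - [0, -6, -3, 0, 0]
    - [0, -13, -5, 0, 0]
    - [0, -18, -5, 0, 0]
    - [0, -22, -5, 0, 0]
    - [0, -26, -5, 0, 0]
    - [0, -30, -5, 0, 0]
    - [0, -34, -5, 0, 0]
    - [0, -38, -5, 0, 0]
    - [0, -42, -5, 0, 0]
    - [0, -46, -5, 0, 0]
    - [0, -49, -5, 0, 0]
    - [0, -50, -5, 0, 0]
    - [0, -50, -5, 0, 0]

```text
time: 7.6
tool_pos: [0.5375, 0.1735, 0.2089]
tcp_rot: [-0.262, -3.13, 0.001]
wrist_force: [1.1, 2.1, 2.3]
width: -0.002
```

Run:
```python
from h import *
from workcell import bot
plan(bot,(0,37.5,204));look(bot,"e")
```

```text
t 7.6 tcpS [1.000e-01 5.980e+01 2.089e+02] F(shifter) [0.7 2.2 2.3] w -0.0
turn needed deg -0.04298773572751382 q [ 0.27  0.07  1.87 -0.    1.2  -1.14] z [-0.001 -0.001 -1.   ]
(0, 37.5, 204) -> [  0.1 -22.3   4.9]
top knobS [  0.6  23.1 223.5] inliers 169 of 169
side knobS [  2.3  22.5 223.6] inliers 245 of 434
```

View pics/side_e.png

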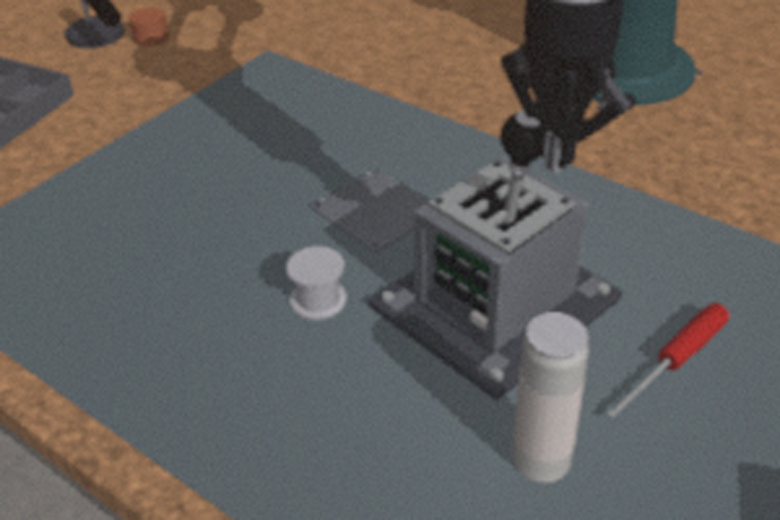

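View pics/top_e.png

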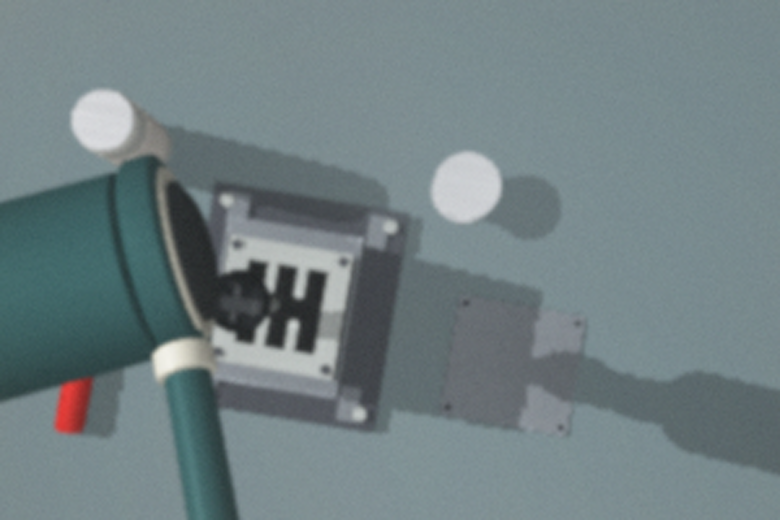

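Request:
move_arm:
  steps:
    - [0, -4, 0, 0, 0]
    - [0, -8, 0, 0, 0]
    - [0, -12, 0, 0, 0]
    - [0, -16, 0, 0, 0]
    - [0, -19, 0, 0, 0]
    - [0, -21, 0, 0, 0]
    - [0, -22, 0, 0, 0]
    - [0, -22, 0, 0, 0]
    - [0, -15, 0, 0, 0]
    - [0, 0, 0, 0, 0]
    - [0, 20, 0, 0, 0]
    - [0, 40, 0, 0, 0]
    - [0, 40, 0, 0, 0]

```text
time: 9.0
tool_pos: [0.5444, 0.216, 0.2087]
tcp_rot: [-0.257, -3.13, -0.0]
wrist_force: [0.3, 0.8, 0.8]
width: 0.0
```

Run:
```python
from h import *
from workcell import bot
plan(bot,(70,100,208),(70,0,208));look(bot,"f")
```

```text
t 9.0 tcpS [-1.000e-01  1.029e+02  2.087e+02] F(shifter) [0.2 0.9 0.8] w 0.0
turn needed deg 0.11789094443751559 q [ 0.33  0.11  1.83  0.    1.2  -1.07] z [-0.001  0.    -1.   ]
(70, 100, 208) -> [-70.1  -3.1   0.6]
(70, 0, 208) -> [ -69.9 -103.1    0.6]
top knobS [  0.5   1.3 225. ] inliers 455 of 469
side knobS [  2.3  -0.  225. ] inliers 296 of 326
```

View pics/top_f.png

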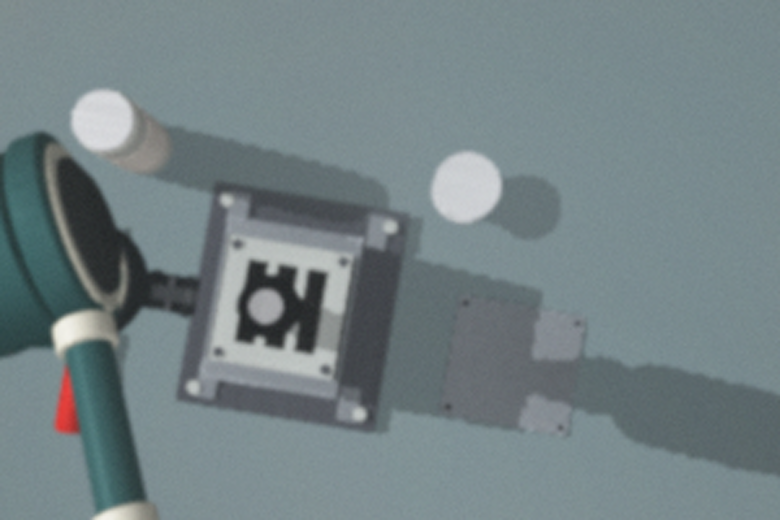

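View pics/side_f.png

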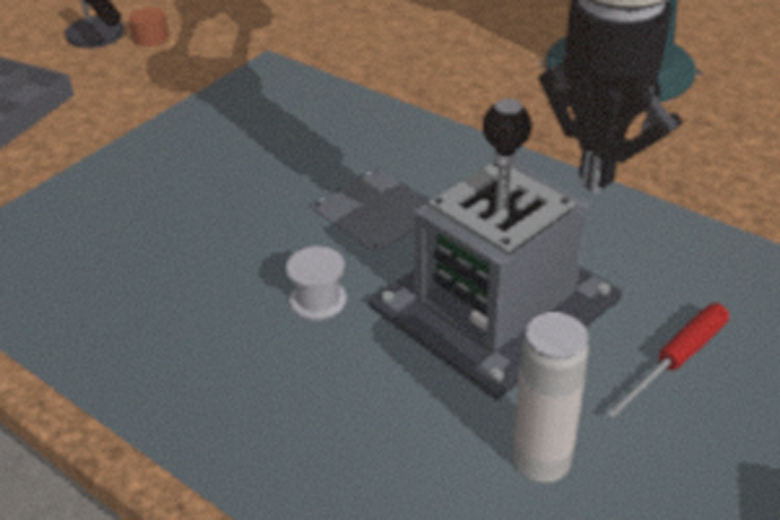

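The lever is upright at about (1, 0.6), lined up with the middle slots. I'll go round to the far side of the knob and push it toward the robot into fourth.

Request:
move_arm:
  steps:
    - [-20, 0, 0, 0, 0]
    - [-45, 0, 0, 0, 0]
    - [-65, -5, 0, 0, 0]
    - [-72, -25, 2, 0, 0]
    - [-72, -50, 4, 0, 0]
    - [-72, -75, 5, 0, 0]
    - [-72, -93, 5, 0, 0]
    - [-70, -102, 5, 0, 0]
    - [-65, -102, 5, 0, 0]
    - [-55, -102, 5, 0, 0]
    - [-45, -102, 5, 0, 0]
    - [-37, -102, 5, 0, 0]
    - [-32, -102, 5, 0, 0]
    - [-28, -102, 5, 0, 0]
    - [-24, -102, 5, 0, 0]
    - [-20, -102, 5, 0, 0]
    - [-16, -102, 5, 0, 0]
    - [-14, -102, 5, 0, 0]
    - [-13, -102, 5, 0, 0]
    - [-13, -102, 5, 0, 0]

```text
time: 11.1
tool_pos: [0.5402, 0.1106, 0.2042]
tcp_rot: [-0.261, -3.13, 0.0]
wrist_force: [2.3, 0.8, 0.6]
width: -0.001
```

Run:
```python
from h import *
from workcell import bot
plan(bot,(-13,0.5,204));look(bot,"g")
```

```text
t 11.1 tcpS [ 13.1  -1.7 204.2] F(shifter) [2.2 1.2 0.6] w -0.0
turn needed deg -0.02725021474534194 q [ 0.16  0.05  1.9  -0.    1.19 -1.25] z [-0. -0. -1.]
(-13, 0.5, 204) -> [26.1  2.2  0.2]
top few 0
side knobS [  3.   -2.9 225. ] inliers 131 of 325
```

View pics/side_g.png

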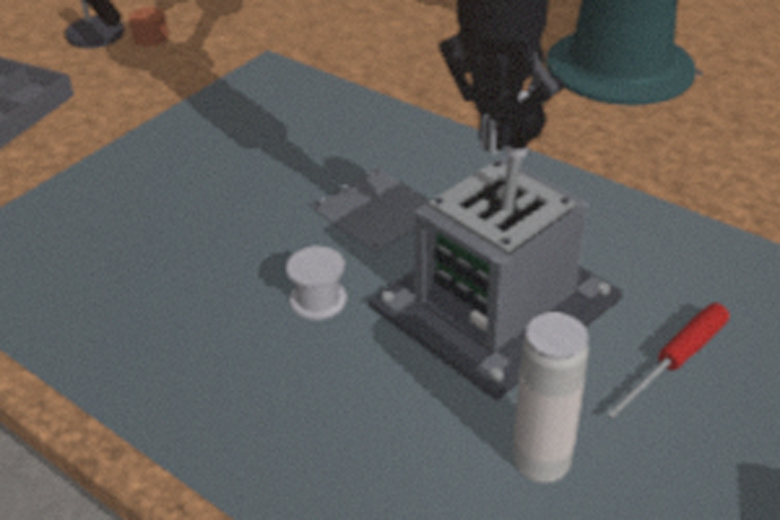

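Request:
move_arm:
  steps:
    - [4, 1, 0, 0, 0]
    - [8, 2, 0, 0, 0]
    - [12, 2, 0, 0, 0]
    - [16, 2, 0, 0, 0]
    - [19, 2, 0, 0, 0]
    - [21, 2, 0, 0, 0]
    - [23, 2, 0, 0, 0]
    - [24, 2, 0, 0, 0]
    - [24, 2, 0, 0, 0]

```text
time: 12.1
tool_pos: [0.5169, 0.1168, 0.2043]
tcp_rot: [-0.261, -3.131, -0.0]
wrist_force: [2.0, -0.7, -1.7]
width: -0.001
```

Run:
```python
from h import *
from workcell import bot
plan(bot,(-13,0.5,204));look(bot,"h")
```

```text
t 12.1 tcpS [-10.9   0.5 204.3] F(shifter) [ 2.1 -0.4 -1.7] w -0.0
turn needed deg -0.019926455547296298 q [ 0.18  0.01  1.94  0.    1.19 -1.23] z [-0.  0. -1.]
(-13, 0.5, 204) -> [ 2.1 -0.   0.3]
top few 0
side knobS [-20.1  -1.2 223.9] inliers 137 of 317
```

View pics/side_h.png

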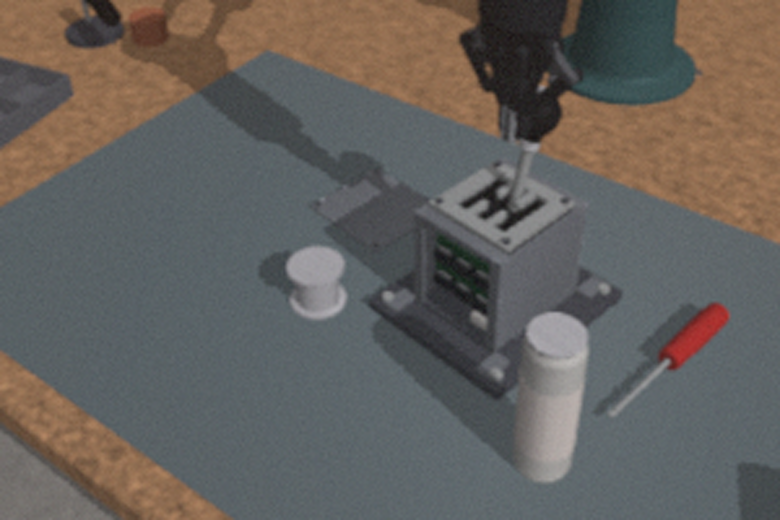

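Request:
move_arm:
  steps:
    - [1, 0, 0, 0, 0]
    - [2, 0, 0, 0, 0]
    - [3, 0, 0, 0, 0]
    - [3, 0, 0, 0, 0]

```text
time: 12.6
tool_pos: [0.5139, 0.1172, 0.2042]
tcp_rot: [-0.261, -3.131, -0.0]
wrist_force: [3.8, -0.3, -1.3]
width: 0.005
```

Request:
move_arm:
  steps:
    - [0.5, 0, 0, 0, 0]
    - [1, 0, 0, 0, 0]
    - [1, 0, 0, 0, 0]

```text
time: 12.9
tool_pos: [0.513, 0.1173, 0.2043]
tcp_rot: [0.261, 3.131, -0.0]
wrist_force: [2.7, 0.3, -2.2]
width: 0.0
```

Request:
move_arm:
  steps:
    - [0.5, 0, 0, 0, 0]
    - [1, 0, 0, 0, 0]
    - [1, 0, 0, 0, 0]

```text
time: 13.2
tool_pos: [0.5123, 0.1174, 0.2043]
tcp_rot: [0.261, 3.13, -0.0]
wrist_force: [3.6, -0.8, -3.4]
width: 0.001
```

Request:
move_arm:
  steps:
    - [0.5, 0, 0, 0, 0]
    - [1, 0, 0, 0, 0]
    - [1, 0, 0, 0, 0]

```text
time: 13.5
tool_pos: [0.5114, 0.1176, 0.2042]
tcp_rot: [0.261, 3.13, -0.0]
wrist_force: [5.6, -1.7, -3.5]
width: -0.002
```

Request:
move_arm:
  steps:
    - [0.5, 0, 0, 0, 0]
    - [1, 0, 0, 0, 0]
    - [1, 0, 0, 0, 0]

```text
time: 13.8
tool_pos: [0.5108, 0.1177, 0.2042]
tcp_rot: [0.261, 3.129, -0.0]
wrist_force: [5.9, -0.9, -4.6]
width: -0.0
```

Request:
move_arm:
  steps:
    - [0.5, 0, 0, 0, 0]
    - [1, 0, 0, 0, 0]
    - [1, 0, 0, 0, 0]

```text
time: 14.1
tool_pos: [0.5103, 0.1177, 0.2042]
tcp_rot: [0.261, 3.128, -0.0]
wrist_force: [8.1, -1.9, -5.4]
width: -0.001
```

Force is climbing about 2 N per mm while the tip moves only 0.5 mm, so the lever is on the rubber stop. I'll back off and look.

Request:
move_arm:
  steps:
    - [-2, 0, 0, 0, 0]
    - [-8, 0, 0, 0, 0]
    - [-20, 0, 0, 0, 0]
    - [-40, 0, 0, 0, 0]
    - [-60, 0, -10, 0, 0]
    - [-80, 20, -40, 0, 0]
    - [-85, 55, -70, 0, 0]
    - [-85, 95, -90, 0, 0]
    - [-85, 135, -90, 0, 0]
    - [-85, 175, -90, 0, 0]
    - [-85, 205, -90, 0, 0]
    - [-85, 215, -90, 0, 0]
    - [-85, 215, -90, 0, 0]

```text
time: 15.4
tool_pos: [0.6284, 0.3171, 0.2934]
tcp_rot: [-0.258, -3.129, 0.001]
wrist_force: [-0.5, -0.5, 0.2]
width: -0.001
```

Run:
```python
from h import *
from workcell import bot
plan(bot);look(bot,"i");look(bot,"j")
```

```text
t 15.4 tcpS [ 66.  216.5 293.4] F(shifter) [-0.4 -0.6  0.2] w -0.0
turn needed deg 0.0899701704565896 q [ 0.43  0.29  1.46  0.    1.4  -0.97] z [-0.002 -0.001 -1.   ]
top knobS [-47.3   1.2 218.7] inliers 463 of 477
side knobS [-4.530e+01 -1.000e-01  2.192e+02] inliers 288 of 305
top knobS [-47.2   1.1 218.7] inliers 455 of 476
side knobS [-4.540e+01 -2.000e-01  2.192e+02] inliers 285 of 301
```

View pics/side_i.png

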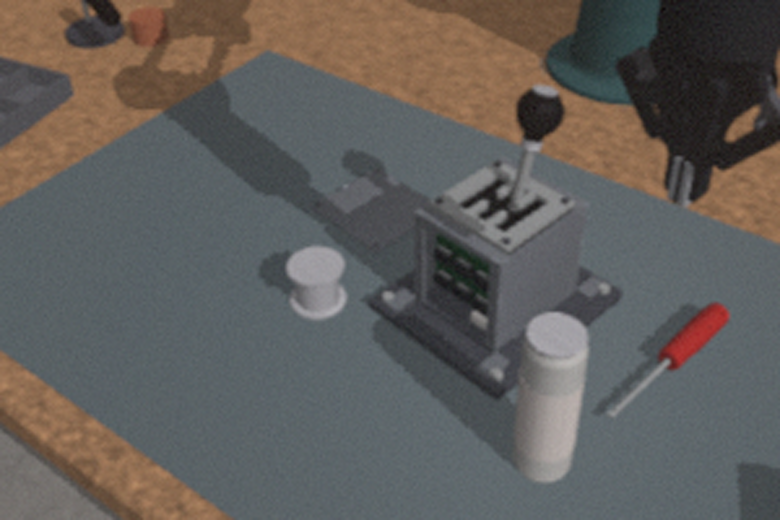

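View pics/top_i.png

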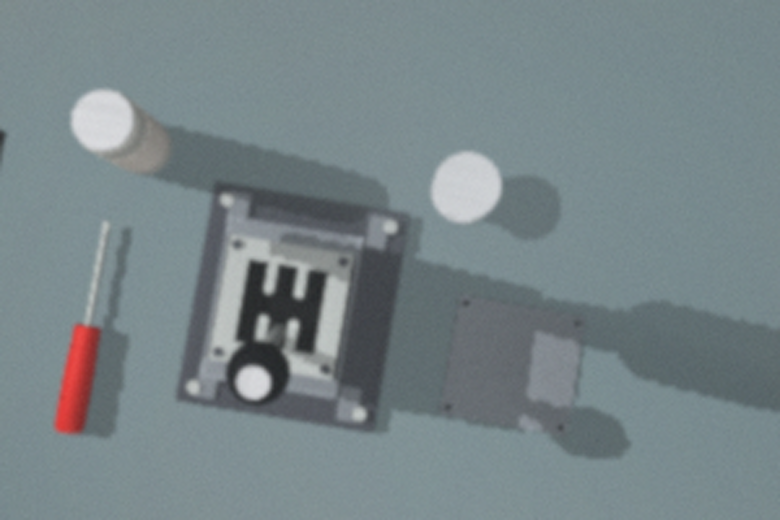

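Run:
```python
from workcell import bot
print(bot.finish_job())
```

```text
the job is handed in; nothing more can be done
None
```

The lever is standing in fourth, and I handed the job in at about 15.6 s of the 54 s allowed. I pushed it with the shut fingers only: back from first to neutral, across to the middle, then toward the robot into fourth.

- **Lever position:** with the arm withdrawn, the top camera put the knob at x = -47.2 mm, y = +1.1 mm. Fully home is -47 mm, 0. The side camera read x = -45.4 mm, y = -0.2 mm. It read about 1 to 2 mm higher in x than the top camera all along, which is within the calibration.
- **Rubber stop:** the push force rose from about 3 N of friction to about 8 N along the push (about 10 N in all) over the last few millimetres, so I took the stop as reached. I had no direct reading of the lever angle or the gear switch.
- **Starting position:** the lever was not fully home in first when I began; the knob was at about x = +27 mm.
- **Side camera while pushing:** its knob readings were wrong whenever the gripper was in its view, so I relied on the top camera, or on tip position and force where that too was blocked.
- **Other things on the bench:** the cover, screwdriver, reel and can looked unmoved in the last pictures. I did not measure them. The robot was touching nothing at hand-in.

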